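# Stand the fallen recipe holder up and push it home against the spice ledge

## Robot

A 7-joint arm with a two-finger parallel gripper is mounted at the origin on the work surface. World frame = base frame: x ahead of the robot, y to its left, z up, the work surface at z = 0. Lengths are in m, angles in rad, forces in N, time in s.
With the tool pointing down it reaches from about 0.375 to 0.925 m from the base axis. Payload 3.1 kg.
Tool frame: the origin (TCP) lies midway between the tips of the shut fingers; the grasp point (between the pads) lies 19 mm behind it; z points along the fingers, y is the direction in which the jaws open and shut (so a half turn about z gives the same grasp; the last joint's range is limited). The gripper opens to 85 mm and grips with 20 to 120 N. Pads are 22 mm wide; open, the fingers measure 114 mm over their backs; the gripper's body (76 mm by 85 mm) begins 54 mm behind the grasp point. The pads swing forward as they close: fully open they stand 13 mm farther back than shut.
Start: joints at [-1.39, 0.383, 0.044, 1.598, -0.018, 1.161, -0.05], TCP at [0.179, 0.625, 0.231] pointing down, gripper open.
Joint ranges: [-2.61, 2.61], [-0.41, 2.15], [-1.48, 1.57], [0, 2.5], [-1.57, 4.71], [0.05, 1.97], [-2.85, 2.85]. Speed limits (rad/s): [2.79, 2.79, 3.14, 3.14, 3.14, 3.14, 3.14].

## Interface

Orientations are given as a 3x3 rotation matrix whose columns are the frame's x, y, z axes.
In Python, from rig import arm, get_image gives the robot as it stands.
- The arm moves only by the tool drive_tool, never from a script. Its argument "increments" is a list of rows, each a list of 3 entries, a list of its own where there are three numbers: the shift along the tool's x, y, z in m, then the turn, a rotation vector about the tool's x, y, z in degrees, then the closure, from 0 (fully open) to 1 (shut). In form: [[[dx, dy, dz], [ax, ay, az], jaw], ...]. A call has 1 to 20 rows; each row shifts and turns the commanded pose from where the row before left it, along the tool's axes as they then stand; what a row does not reach is not made up. A row lasts 1/10 s, in which the tool goes at most 50 mm and 8.59 degrees, less where a joint would pass 70% of its speed; a pose out of reach is approached as far as the arm can. A call with a gripper value outside its range is refused whole. The fingers move at their own pace and stop on an object; "grip_force" is the grip in N (left out, the last holds). Time passes only in rows, so rows that do not move let the fingers close. It gives the time, the measured TCP pose, the force and the opening at its end, in the units of the state.
- arm.read_state(): the state, without advancing time (a new reading comes with each control period).
- get_image(name): name is "scene" or "top"; returns a dict with "pixels" (480x640x3 uint8, red, green, blue), "intrinsics" (3x3 intrinsics, pixels), "world_from_camera" (4x4, takes a point from camera to world coordinates). Camera axes: x right, y up, looking along -z (the intrinsics and any distortion apply to the point x, -y, -z); pixel columns grow to the right and rows downward; lengths in m; the calibration is good to about 2 mm. A picture is of the moment at which its call begins. There is no depth.
- arm.finish_job(): hands the job in, once; it reports no verdict.
The state is a dict: "t": time; "qpos": joint angles; "dq": joint speeds; "tau": joint torques, N m; "tcp_pos": TCP position; "tcp_rot": TCP orientation; "contact_force": force on the tool from outside, world axes, zero at the start; "ft_torque": the same for the moment, N m; "width": finger opening in m.
Only numpy, scipy, OpenCV 4.12 (cv2) and the standard library are available. Lean on these libraries where they do the work, as an engineer would, in place of code of your own. Each camera call takes 0.05 s, during which the arm holds its last target. There are 200 camera calls.

## Task

The recipe holder has fallen onto its back on the kitchen bench. Using only pushes, tip it back up onto its foot by pushing its raised foot over, then push it by the front of its foot along the bench until its whole back meets the wooden spice ledge behind it, all of its width backed by the ledge. Do not lift the holder off the bench, leave everything else on the bench where it is, and finish clear of everything.

Things in the scene. Friction and masses are not known exactly. Their poses are not given: they have to be found in the camera images.
- holder: recipe holder, an L of two stiff boards 220 mm wide, 0.5 to 0.8 kg, lying on its back, foot towards the robot's side. Origin: middle of the heel, the outer edge where foot and back board meet, on the bench. Own x: from the heel up the back board (level, away from the robot now; upwards when it stands); own y: along the heel to the left; own z: up now, towards the foot's side when it stands
- back_mid (a point): centre of the front face of the holder's purple back board (150 mm long, 8 mm thick, recipe card on this face), which lies flat now. When the holder stands, the board leans 8 degrees back from upright
- foot_lip (a point): middle of the edge of the lip on the holder's brown wooden foot (85 mm long, 16 mm thick), which stands up now, leaning 8 degrees away from the back board. The lip (8 mm thick, along the foot's free end) juts 16 mm from the foot's face towards the back board's side. 1 to 2 N here, away from the back board, turns the holder about its heel; after about 25 degrees it drops onto its foot by itself
- heel_left (a point): left end of the holder's heel edge (110 mm along the holder's own y). When the holder stands, its foot reaches 85 mm in front of the heel, 16 mm high, 32 mm at the lip along its front, and slides under about 3 to 8 N
- heel_right (a point): right end of the holder's heel edge (110 mm along its own -y)
- ledge_front (a point): middle of the foot of the front face of a fixed wooden spice ledge (360 mm long, 90 mm deep, 22 mm high, jars fixed on it from 41 mm behind its front), beyond the holder. Axes: x into the ledge, square to its front; y along it to the left; z up. When the standing holder is home, its leaning board meets the ledge's upper front edge, the heel about 3 mm short of this face
- green_cup: green plastic measuring cup, 72 mm wide, 50 mm high, handle to its +y; origin under its centre; bystander, not to be moved
- orange_cup: orange plastic measuring cup, 56 mm wide, 40 mm high, handle to its +y; origin under its centre; bystander, not to be moved
- pepper: dark wooden pepper mill, 48 mm wide, 125 mm high, upright; origin under its centre; bystander, not to be moved
- timer: round white kitchen timer with a red grip bar, 64 mm wide, 54 mm high; origin under its centre; bystander, not to be moved
- bowl: purple mixing bowl, 190 mm wide, 90 mm high; origin under its centre; bystander, not to be moved
- tub: white round jar with a red lid, 90 mm wide, 90 mm high; origin under its centre; bystander, not to be moved
- red_tub: open red plastic box, 120 x 160 x 55 mm; origin under its centre; bystander, not to be moved

How it is judged:
On the way, in this order (a step that is already met when the one before it is completed fails the run):
1. the holder stands on its foot, still at least 60 mm short of the ledge (angle between holder's own x axis and vertical below 0.22 rad and height (world z) of each of heel_left, heel_right below 0.012 m and x of holder in the frame of ledge_front below -0.06 m), for 0.2 s.
2. the standing holder meets the ledge (angle between holder's own x axis and vertical below 0.22 rad and x of heel_left in the frame of ledge_front between -0.012 and 0.01 m and height (world z) of each of heel_left, heel_right below 0.012 m and x of heel_right in the frame of ledge_front between -0.012 and 0.01 m and y of heel_left in the frame of ledge_front between 0.04 and 0.18 m and y of heel_right in the frame of ledge_front between -0.18 and -0.04 m), for 0.2 s.
At the end, for the whole second after the job is handed in: The holder stands on its foot (back board within 0.22 rad of vertical, heel within 12 mm of bench height), both ends of its heel within 12 mm of the ledge's front face and between the ledge's ends, at rest (all of step 2 and linear speed of holder below 0.02 m/s); the robot touches nothing.
It fails at once if the holder is lifted: an end of its heel is more than 30 mm above the bench (height (world z) of any of heel_left, heel_right above 0.03 m).
It fails at once if another thing on the bench is moved by more than 20 mm (distance of any of green_cup, orange_cup, pepper, timer, bowl, tub, red_tub from where it was at the start of the episode above 0.02 m).
It also fails if it takes over 54 s, if anything falls off the work surface, if the arm or the gripper's body presses on something with over 40 N, if the wrist force passes 120 N, or if a joint passes its speed limit or range.

## Working session

There is one attempt and no reset: what is moved stays moved. The work goes in short steps, Python scripts to look and compute and a tool call to move; the robot and the scene stay as the last step left them, time stands still between calls to the robot, and variables do not carry over. Pictures are saved under pics/ and viewed, about 8 in all and at most 12, crops included, and the job is handed in when it is done.

Besides the shell and the picture viewer there is one more tool, called after ">>>" by a JSON object that holds its "op" and its "data". drive_tool: Moves the arm, as the interface text tells. Its arguments: {"type":"object","properties":{"increments":{"type":"array","items":{"type":"array"}},"grip_force":{"type":"number"}},"required":["increments"]}

```bash
mkdir -p pics; cat > h.py <<'E'
import numpy as np, cv2
from rig import arm, get_image
def snap(name, fn):
    d=get_image(name); cv2.imwrite('pics/'+fn+'.png', d['pixels'][:,:,::-1])
    np.savez('pics/'+fn+'.npz',**d); return d
def load(fn): return dict(np.load('pics/'+fn+'.npz'))
def ray(d,u,v):
    K=d['intrinsics'];T=d['world_from_camera']
    r=np.linalg.solve(K,[u,v,1.]); r=np.array([r[0],-r[1],-r[2]])
    return T[:3,3], T[:3,:3]@r
def onplane(d,u,v,z):
    o,r=ray(d,u,v); return o+r*(z-o[2])/r[2]
def proj(d,p):
    K=d['intrinsics'];T=d['world_from_camera']
    c=T[:3,:3].T@(np.array(p)-T[:3,3]); q=K@np.array([c[0],-c[1],-c[2]]); return q[:2]/q[2]
E
python3 - <<'E'
from h import *
for n in('scene','top'):
    d=snap(n,n+'0'); print(n,d.keys(),d['intrinsics'],d['world_from_camera'].round(3))
s=arm.read_state(); print(s['tcp_rot'],s['tcp_pos'],s['t'])
E
```

```text
scene dict_keys(['pixels', 'intrinsics', 'world_from_camera']) [[485.70700845   0.         313.56411554]
 [  0.         485.70700845 232.3405352 ]
 [  0.           0.           1.        ]] [[ 0.542 -0.687  0.484  1.182]
 [ 0.84   0.436 -0.322 -0.411]
 [ 0.01   0.581  0.814  1.129]
 [ 0.     0.     0.     1.   ]]
top dict_keys(['pixels', 'intrinsics', 'world_from_camera']) [[461.28809809   0.         319.08711956]
 [  0.         461.28809809 240.4472408 ]
 [  0.           0.           1.        ]] [[ 0.003  0.993 -0.119  0.409]
 [-1.     0.004  0.006  0.013]
 [ 0.006  0.119  0.993  1.48 ]
 [ 0.     0.     0.     1.   ]]
[[-9.61403019e-01  2.75143461e-01 -5.57178446e-04]
 [ 2.75144006e-01  9.61400227e-01 -2.31954276e-03]
 [-1.02535538e-04 -2.38331972e-03 -9.99997155e-01]] [0.17865575 0.62407659 0.23001695] 0.1
```

View pics/scene0.png

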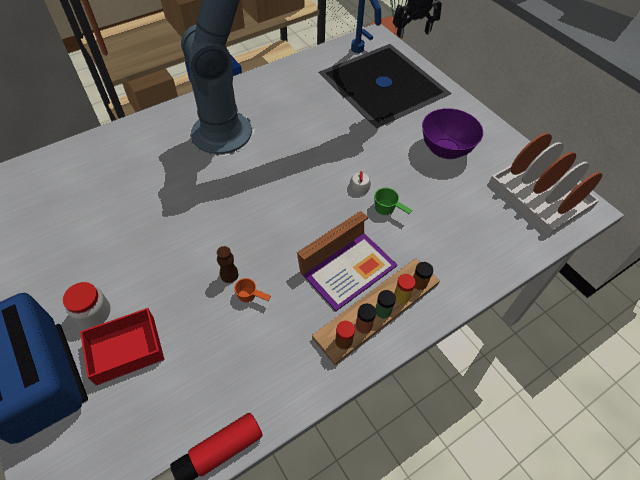

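View pics/top0.png

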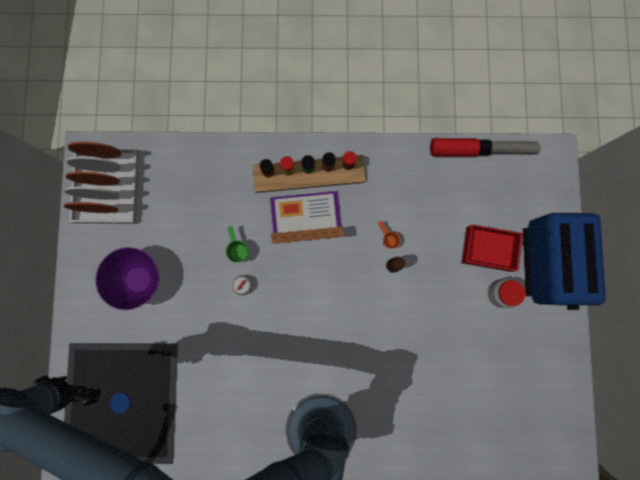

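The scene view shows the holder lying at about (345,260), with the ledge just beyond it at (375,310). The top view has the purple board at (270–342, 190–235), the foot edge along rows 229–243, and the ledge front edge running from about (255,192) to (366,183). The green and orange cups sit to either side. I'll measure next.

```bash
python3 - <<'E'
from h import *
def quad(m):
    cs,_=cv2.findContours(m,cv2.RETR_EXTERNAL,cv2.CHAIN_APPROX_NONE)
    c=max(cs,key=cv2.contourArea); return c
for n in('top0','scene0'):
    d=load(n); im=d['pixels']; hsv=cv2.cvtColor(im,cv2.COLOR_RGB2HSV)
    x0,x1,y0,y1=(262,350,180,250) if n=='top0' else (290,405,205,315)
    roi=np.zeros(im.shape[:2],np.uint8); roi[y0:y1,x0:x1]=255
    m=cv2.inRange(hsv,(125,80,40),(155,255,255))&roi
    m=cv2.morphologyEx(m,cv2.MORPH_CLOSE,np.ones((3,3)))
    pts=np.column_stack(np.nonzero(m))[:,::-1].astype(np.int32)
    hull=cv2.convexHull(pts); ap=cv2.approxPolyDP(hull,4,True)[:,0]
    print(n,'purple'); 
    for p in ap: print(p,onplane(d,*p.astype(float),.008).round(4))
    b=cv2.inRange(hsv,(5,90,40),(20,255,255))
    rois={'foot':(262,350,224,250) if n=='top0' else (290,372,205,275),'ledge':(245,375,155,196) if n=='top0' else (305,445,255,365)}
    for k,(x0,x1,y0,y1) in rois.items():
        r=np.zeros_like(b); r[y0:y1,x0:x1]=255
        mm=cv2.morphologyEx(b&r,cv2.MORPH_OPEN,np.ones((3,3))); c=quad(mm)
        ap=cv2.approxPolyDP(cv2.convexHull(c),2.5,True)[:,0]
        z={'foot':.088,'ledge':.022}[k]
        print(k)
        for p in ap: print(p,onplane(d,*p.astype(float),z).round(4),onplane(d,*p.astype(float),0).round(4))
a=cv2.resize(load('top0')['pixels'][145:305,220:420],None,fx=4,fy=4,interpolation=2)[:600]
b=cv2.resize(load('scene0')['pixels'][150:370,210:450],None,fx=3,fy=3,interpolation=2)[:600]
cv2.imwrite('pics/a.png',a[:,:,::-1]);cv2.imwrite('pics/b.png',b[:,:,::-1])
E
```

```text
top0 purple
[340 225] [ 0.6359 -0.0622  0.008 ]
[274 232] [0.6123 0.1503 0.008 ]
[270 199] [0.7203 0.1648 0.008 ]
[336 191] [ 0.7478 -0.0495  0.008 ]
foot
[343 232] [ 0.602  -0.0672  0.088 ] [ 0.6142 -0.0723  0.    ]
[339 236] [ 0.5897 -0.055   0.088 ] [ 0.6011 -0.0593  0.    ]
[272 241] [0.5737 0.1485 0.088 ] [0.584  0.1571 0.    ]
[272 234] [0.5951 0.1488 0.088 ] [0.6068 0.1574 0.    ]
[336 227] [ 0.6174 -0.0459  0.088 ] [ 0.6305 -0.0496  0.    ]
[342 227] [ 0.6174 -0.0642  0.088 ] [ 0.6306 -0.0691  0.    ]
ledge
[362 158] [ 0.8544 -0.1336  0.022 ] [ 0.8612 -0.1359  0.    ]
[363 181] [ 0.7779 -0.1363  0.022 ] [ 0.7835 -0.1385  0.    ]
[255 190] [0.7467 0.2122 0.022 ] [0.7518 0.2152 0.    ]
[254 165] [0.8294 0.217  0.022 ] [0.8358 0.2201 0.    ]
scene0 purple
[396 264] [0.7244 0.1638 0.008 ]
[335 310] [ 0.7491 -0.0535  0.008 ]
[303 275] [ 0.618  -0.0675  0.008 ]
[363 233] [0.5927 0.1493 0.008 ]
foot
[367 216] [0.595  0.1518 0.088 ] [0.5453 0.1994 0.    ]
[362 233] [0.6334 0.1071 0.088 ] [0.587  0.1509 0.    ]
[304 273] [ 0.6547 -0.0869  0.088 ] [ 0.6101 -0.0594  0.    ]
[300 271] [ 0.6445 -0.0922  0.088 ] [ 0.599  -0.0652  0.    ]
[297 252] [ 0.5924 -0.0688  0.088 ] [ 0.5425 -0.0398  0.    ]
[358 212] [0.5708 0.1393 0.088 ] [0.5191 0.1858 0.    ]
ledge
[438 279] [0.8259 0.221  0.022 ] [0.8188 0.2336 0.    ]
[436 285] [0.8368 0.2046 0.022 ] [0.8299 0.2168 0.    ]
[337 363] [ 0.8706 -0.1315  0.022 ] [ 0.8644 -0.1259  0.    ]
[333 363] [ 0.8655 -0.1394  0.022 ] [ 0.8592 -0.134   0.    ]
[312 338] [ 0.7863 -0.1472  0.022 ] [ 0.7785 -0.142   0.    ]
[313 334] [ 0.7789 -0.1396  0.022 ] [ 0.7709 -0.1342  0.    ]
[414 259] [0.7438 0.2077 0.022 ] [0.735 0.22  0.   ]
```

View pics/a.png

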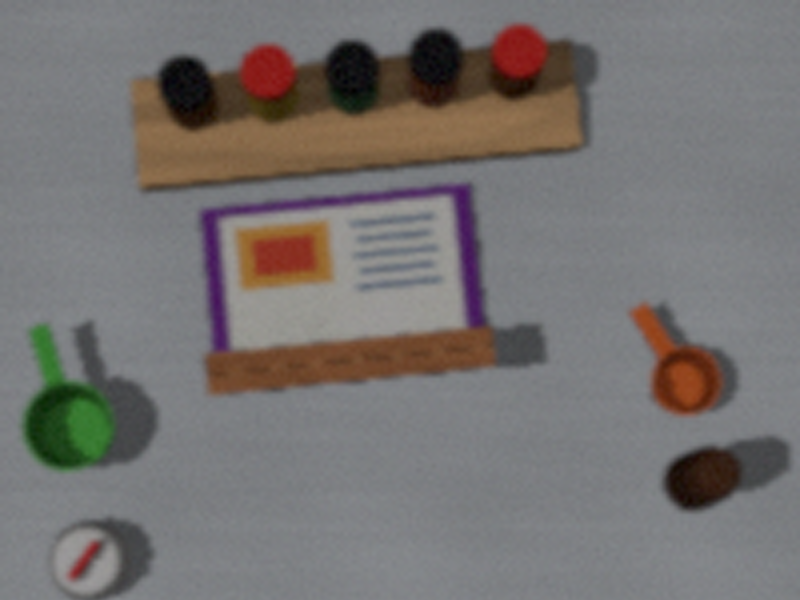

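View pics/b.png

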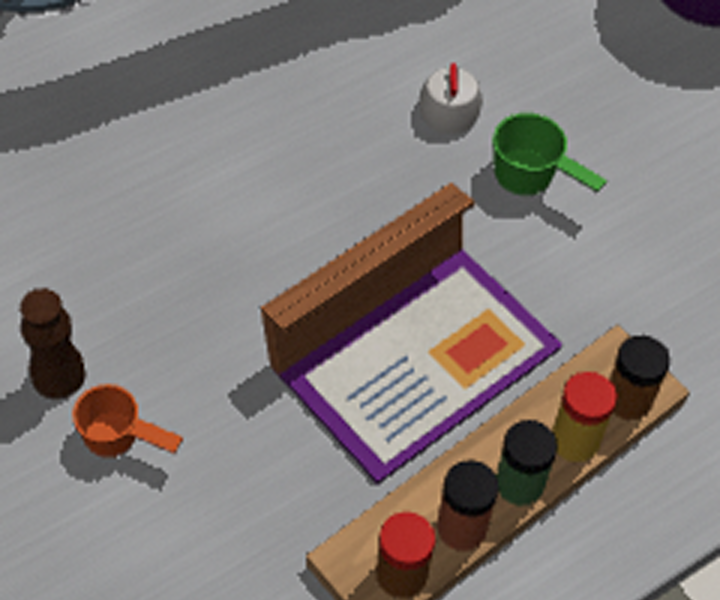

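>>> {"op": "drive_tool", "data": {"increments": [[[0,0,0],[0,0,-7.7],1],[[0,0,0],[0,0,-7.7],1],[[0,0,0],[0,0,-7.6],1],[[-0.012,-0.019,0],[0,0,0],1],[[-0.024,-0.0385,0],[0,0,0],1],[[-0.024,-0.0385,0],[0,0,0],1],[[-0.024,-0.0385,0],[0,0,0],1],[[-0.024,-0.0385,0],[0,0,0],1],[[-0.024,-0.0385,0],[0,0,0],1],[[-0.024,-0.0385,0],[0,0,0],1],[[-0.024,-0.0385,0],[0,0,0],1],[[-0.024,-0.0385,0],[0,0,0],1],[[-0.024,-0.0385,0],[0,0,0],1],[[-0.024,-0.0385,0],[0,0,0],1],[[-0.024,-0.0385,0],[0,0,0],1],[[-0.024,-0.0385,0],[0,0,0],1],[[-0.024,-0.0385,0],[0,0,0],1],[[-0.024,-0.0385,0],[0,0,0],1],[[-0.024,-0.0385,0],[0,0,0],1],[[-0.012,-0.019,0],[0,0,0],1]]}}

```text
t: 2.1
tcp_pos: [0.6369, 0.0551, 0.2309]
tcp_rot: [[-0.993, -0.116, 0.0], [-0.116, 0.993, -0.003], [-0.0, -0.003, -1.0]]
contact_force: [0.3, -0.3, 0.3]
width: 0.0002
```

>>> {"op": "drive_tool", "data": {"increments": [[[0,0,0],[0,0,0],1],[[-0.005,0,0.03],[0,0,0],1],[[0,0,0.04],[0,0,0],1],[[0,0,0.03],[0,0,0],1],[[0,0,0],[0,0,0],1],[[0,0,0],[0,0,0],1]]}}

```text
t: 2.7
tcp_pos: [0.6394, 0.0629, 0.1309]
tcp_rot: [[-0.992, -0.124, -0.002], [-0.124, 0.992, 0.0], [0.002, 0.001, -1.0]]
contact_force: [0.5, 0.0, 0.0]
width: -0.0002
```

>>> {"op": "drive_tool", "data": {"increments": [[[0,-0.018,0.025],[0,0,0],1],[[0,0,0.026],[0,0,0],1],[[0,0,0],[0,0,0],1],[[0.01,0,0],[0,0,0],1],[[0.008,0,0],[0,0,0],1],[[0.005,0,0],[0,0,0],1],[[0.005,0,0],[0,0,0],1],[[0.005,0,0],[0,0,0],1]]}}

```text
t: 3.5
tcp_pos: [0.6111, 0.0403, 0.0821]
tcp_rot: [[-0.992, -0.123, 0.004], [-0.123, 0.992, 0.001], [-0.004, 0.0, -1.0]]
contact_force: [1.2, 1.1, 1.6]
width: -0.0
```

>>> {"op": "drive_tool", "data": {"increments": [[[0.003,0,0.005],[0,0,0],1],[[0.004,0,0],[0,0,0],1],[[0.005,0,0],[0,0,0],1],[[0.005,0,0],[0,0,0],1],[[0.005,0,0],[0,0,0],1],[[0.005,0,0],[0,0,0],1]]}}

```text
t: 4.1
tcp_pos: [0.5819, 0.0361, 0.0749]
tcp_rot: [[-0.993, -0.122, -0.001], [-0.122, 0.993, -0.0], [0.001, -0.0, -1.0]]
contact_force: [-0.1, 0.3, -0.2]
width: 0.0003
```

```bash
python3 - <<'E'
from h import *
d=snap('scene','s1'); s=arm.read_state(); print(s['tcp_pos'],s['contact_force'])
b=cv2.resize(d['pixels'][150:350,230:450],None,fx=3,fy=3,interpolation=2)
cv2.imwrite('pics/c.png',b[:,:,::-1])
E
```

```text
[0.58088584 0.03595595 0.07477826] [-0.94403606  0.53209588  0.50311923]
```

View pics/c.png

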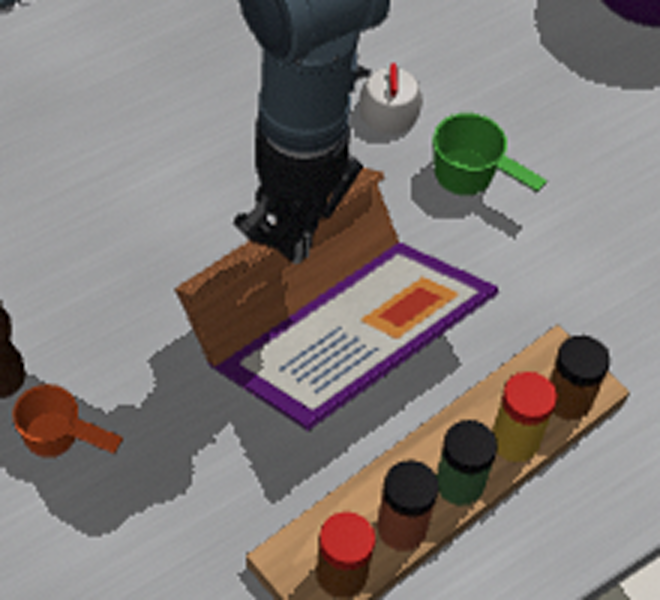

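The holder is tilting as planned: the board's near side is raised and its shadow shows under it, at about (330,430). I'll keep pushing, then move off quickly.

>>> {"op": "drive_tool", "data": {"increments": [[[0.005,0,0],[0,0,0],1],[[0.006,0,0],[0,0,0],1],[[0.008,0,0],[0,0,0],1],[[0.012,0,0],[0,0,0],1],[[0.018,0,-0.004],[0,0,0],1],[[0.02,0,-0.006],[0,0,0],1],[[0.02,0,-0.01],[0,0,0],1],[[0,0,0],[0,0,0],1],[[0,0,0],[0,0,0],1],[[0,0,0],[0,0,0],1]]}}

```text
t: 5.15
tcp_pos: [0.4953, 0.0258, 0.0954]
tcp_rot: [[-0.992, -0.123, 0.001], [-0.123, 0.992, 0.0], [-0.001, -0.0, -1.0]]
contact_force: [0.3, -0.4, -0.1]
width: -0.0001
```

```bash
python3 - <<'E'
from h import *
d=snap('scene','s2'); t=snap('top','t2'); s=arm.read_state(); print(s['tcp_pos'],s['contact_force'])
b=cv2.resize(d['pixels'][150:350,200:450],None,fx=2,fy=2,interpolation=2)
a=cv2.resize(t['pixels'][145:305,220:420],None,fx=2,fy=2,interpolation=2)
b=b[:,:500]; o=np.zeros((400,800,3),np.uint8); o[:,:400]=b[:,:400]; o[:320,400:]=a
cv2.imwrite('pics/d.png',o[:,:,::-1])
E
```

```text
[0.49532887 0.02569816 0.09516726] [ 0.67744463 -0.05945179  0.07412539]
```

View pics/d.png

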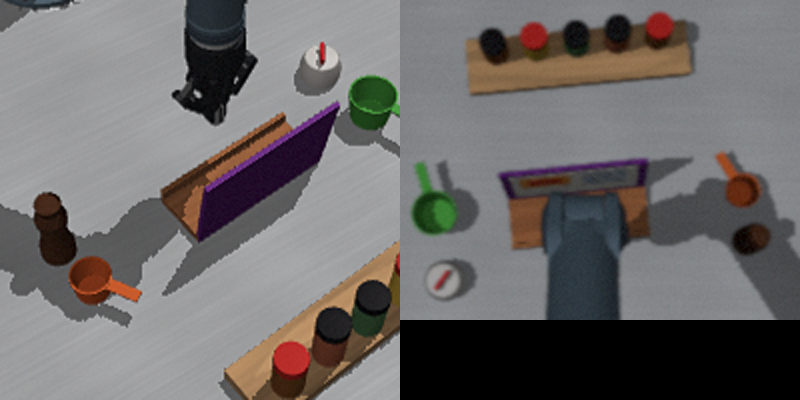

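```bash
cat > meas.py <<'E'
from h import *
def meas(s,t,rs,rt):
    for n,(x0,x1,y0,y1) in ((s,rs),(t,rt)):
        d=load(n); im=d['pixels']; hsv=cv2.cvtColor(im,cv2.COLOR_RGB2HSV)
        m=cv2.inRange(hsv,(125,70,25),(160,255,255)); r=np.zeros_like(m); r[y0:y1,x0:x1]=255
        m=cv2.morphologyEx(m&r,cv2.MORPH_CLOSE,np.ones((3,3)))
        pts=np.column_stack(np.nonzero(m))[:,::-1].astype(np.int32)
        print(n)
        for p in cv2.approxPolyDP(cv2.convexHull(pts),3,True)[:,0]:
            print(p,'z0',onplane(d,*p.astype(float),0)[:2].round(4),'z.149',onplane(d,*p.astype(float),.149)[:2].round(4))
if __name__=='__main__': meas('s2','t2',(280,385,195,280),(262,350,215,250))
E
python3 meas.py
```

```text
s2
[369 202] z0 [0.506  0.2359] z.149 [0.5953 0.1505]
[358 231] z0 [0.5751 0.1454] z.149 [0.6552 0.0719]
[299 270] z0 [ 0.5949 -0.0658] z.149 [ 0.6724 -0.1114]
[303 243] z0 [ 0.5258 -0.0097] z.149 [ 0.6125 -0.0627]
t2
[343 225] z0 [ 0.6371 -0.0724] z.149 [ 0.6142 -0.0637]
[341 237] z0 [ 0.5979 -0.0658] z.149 [ 0.5789 -0.0578]
[275 243] z0 [0.5776 0.1473] z.149 [0.5606 0.1338]
[269 232] z0 [0.6133 0.1672] z.149 [0.5928 0.1517]
```

The holder now stands, with its purple back facing the ledge, and its heel runs from about (299,270) to (358,231) in the scene view. Its yaw of about 5.4° matches the ledge. I'll drop the open fingers in front of the lip.

>>> {"op": "drive_tool", "data": {"increments": [[[0.012,0.004,0],[0,0,1.5],0],[[0.013,0.004,0],[0,0,0],0],[[0,0,0],[0,0,0],0],[[0,0,0.03],[0,0,0],0],[[0,0,0.03],[0,0,0],0],[[0,0,0.02],[0,0,0],0],[[0,0,0.009],[0,0,0],0],[[0,0,0],[0,0,0],0],[[0,0,0],[0,0,0],0]]}}

```text
t: 6.15
tcp_pos: [0.4697, 0.0308, 0.0068]
tcp_rot: [[-0.995, -0.096, 0.001], [-0.096, 0.995, 0.0], [-0.001, -0.0, -1.0]]
contact_force: [0.3, 1.2, -1.2]
width: 0.0855
```

>>> {"op": "drive_tool", "data": {"increments": [[[-0.004,0,0.002],[0,0,0],0],[[-0.005,0,0],[0,0,0],0],[[-0.005,0,0],[0,0,0],0],[[-0.005,0,0],[0,0,0],0],[[-0.006,0,0],[0,0,0],0],[[-0.008,0,0],[0,0,0],0],[[-0.01,0,0],[0,0,0],0],[[-0.01,0,0],[0,0,0],0],[[-0.01,0,0],[0,0,0],0],[[-0.01,0,0],[0,0,0],0],[[-0.01,0,0],[0,0,0],0],[[-0.01,0,0],[0,0,0],0],[[-0.01,0,0],[0,0,0],0],[[-0.01,0,0],[0,0,0],0],[[-0.01,0,0],[0,0,0],0],[[-0.01,0,0],[0,0,0],0],[[-0.008,0,0],[0,0,0],0],[[-0.006,0,0],[0,0,0],0],[[-0.004,0,0],[0,0,0],0],[[0,0,0],[0,0,0],0]]}}

```text
t: 8.15
tcp_pos: [0.6204, 0.0454, 0.0046]
tcp_rot: [[-0.995, -0.096, 0.002], [-0.096, 0.995, 0.0], [-0.002, -0.0, -1.0]]
contact_force: [-1.1, -0.3, -1.8]
width: 0.0854
```

```bash
python3 - <<'E'
from meas import *
d=snap('scene','s3'); t=snap('top','t3'); s=arm.read_state(); print(s['tcp_pos'],s['contact_force'])
meas('s3','t3',(280,430,195,345),(255,360,175,245))
b=cv2.resize(d['pixels'][180:380,250:450],None,fx=2,fy=2,interpolation=2)
a=cv2.resize(t['pixels'][145:305,220:420],None,fx=2,fy=2,interpolation=2)
o=np.zeros((400,800,3),np.uint8); o[:,:400]=b; o[:320,400:]=a
cv2.imwrite('pics/e.png',o[:,:,::-1])
E
```

```text
[0.6204142  0.0453958  0.00488518] [-0.91032455  0.56377695 -0.28922761]
s3
[404 234] z0 [0.6542 0.2502] z.149 [0.7239 0.1629]
[387 263] z0 [0.7053 0.1491] z.149 [0.7682 0.0752]
[329 304] z0 [ 0.7235 -0.0544] z.149 [ 0.784  -0.1015]
[335 280] z0 [ 0.6729 -0.0012] z.149 [ 0.7402 -0.0553]
t3
[339 182] z0 [ 0.7798 -0.0597] z.149 [ 0.7425 -0.0523]
[335 198] z0 [ 0.7262 -0.0465] z.149 [ 0.6943 -0.0405]
[271 203] z0 [0.7088 0.1622] z.149 [0.6786 0.1472]
[266 189] z0 [0.7553 0.1793] z.149 [0.7205 0.1626]
```

View pics/e.png

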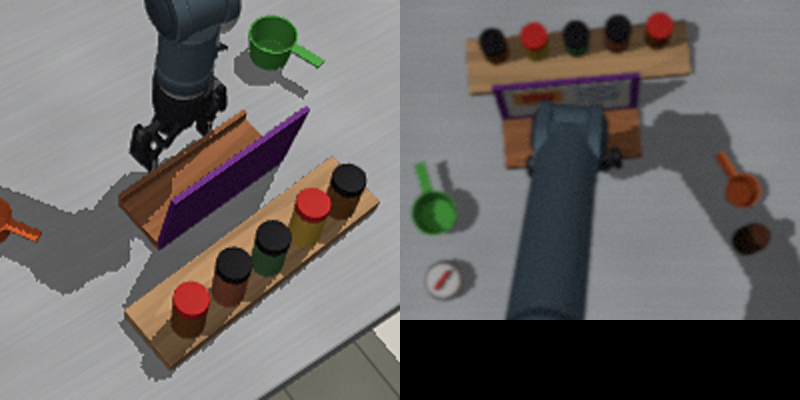

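The holder is square to the ledge and about 43 mm short of home. I'll do the final approach in small steps, watching the force.

>>> {"op": "drive_tool", "data": {"increments": [[[-0.004,0,0],[0,0,0],0],[[-0.006,0,0],[0,0,0],0],[[-0.006,0,0],[0,0,0],0],[[-0.006,0,0],[0,0,0],0],[[-0.005,0,0],[0,0,0],0],[[-0.004,0,0],[0,0,0],0],[[-0.003,0,0],[0,0,0],0],[[-0.002,0,0],[0,0,0],0]]}}

```text
t: 9.05
tcp_pos: [0.6544, 0.0487, 0.0044]
tcp_rot: [[-0.995, -0.096, -0.002], [-0.096, 0.995, 0.0], [0.002, 0.0, -1.0]]
contact_force: [-4.7, -0.1, 3.6]
width: 0.0852
```

>>> {"op": "drive_tool", "data": {"increments": [[[-0.002,0,0],[0,0,0],0],[[-0.001,0,0],[0,0,0],0]]}}

```text
t: 9.25
tcp_pos: [0.6574, 0.0489, 0.0044]
tcp_rot: [[-0.995, -0.096, -0.002], [-0.096, 0.995, -0.0], [0.002, 0.0, -1.0]]
contact_force: [-6.0, -1.5, 3.7]
width: 0.0855
```

>>> {"op": "drive_tool", "data": {"increments": [[[-0.001,0,0],[0,0,0],0],[[-0.001,0,0],[0,0,0],0]]}}

```text
t: 9.45
tcp_pos: [0.6588, 0.0491, 0.0044]
tcp_rot: [[-0.995, -0.096, -0.003], [-0.096, 0.995, -0.0], [0.003, 0.0, -1.0]]
contact_force: [-7.6, -0.5, 5.1]
width: 0.0856
```

>>> {"op": "drive_tool", "data": {"increments": [[[-0.001,0,0],[0,0,0],0],[[-0.001,0,0],[0,0,0],0]]}}

```text
t: 9.65
tcp_pos: [0.6588, 0.049, 0.0043]
tcp_rot: [[-0.995, -0.096, -0.007], [-0.096, 0.995, -0.0], [0.007, 0.001, -1.0]]
contact_force: [-11.0, -0.2, 8.6]
width: 0.0854
```

```bash
python3 - <<'E'
from meas import *
d=snap('scene','s4'); t=snap('top','t4'); s=arm.read_state(); print(s['tcp_pos'],s['contact_force'])
meas('s4','t4',(280,430,195,345),(255,360,165,245))
b=cv2.resize(d['pixels'][200:350,300:450],None,fx=4,fy=4,interpolation=2)
cv2.imwrite('pics/f.png',b[:,:,::-1])
E
```

```text
[0.6587846  0.04903358 0.00428021] [-9.73051094 -0.80046771  8.28891232]
s4
[415 244] z0 [0.6978 0.2545] z.149 [0.7618 0.1666]
[398 270] z0 [0.739  0.1606] z.149 [0.7975 0.0851]
[338 312] z0 [ 0.7548 -0.0477] z.149 [ 0.8112 -0.0957]
[348 290] z0 [0.7164 0.0107] z.149 [ 0.7778 -0.045 ]
t4
[338 169] z0 [ 0.8235 -0.0565] z.149 [ 0.7818 -0.0495]
[337 185] z0 [ 0.7697 -0.0531] z.149 [ 0.7334 -0.0464]
[271 192] z0 [0.7453 0.1628] z.149 [0.7115 0.1477]
[265 176] z0 [0.7988 0.1833] z.149 [0.7596 0.1662]
```

View pics/f.png

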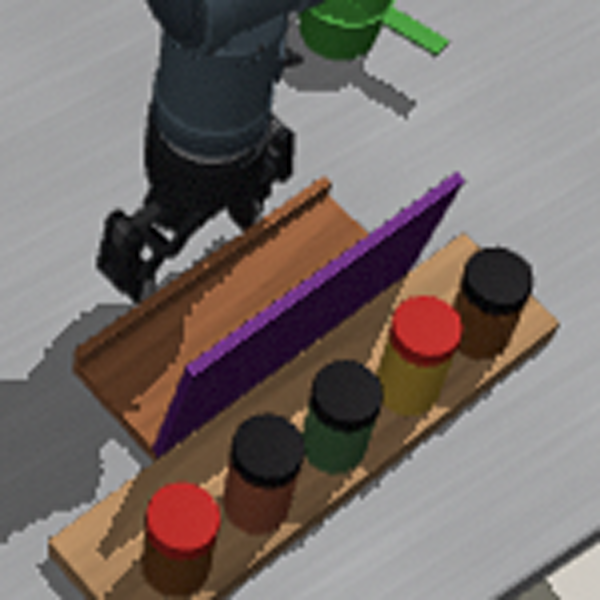

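The board now meets the ledge: the TCP has stopped advancing and the force went from 5 to 11 N. I'll press lightly once more to seat it, then retreat.

>>> {"op": "drive_tool", "data": {"increments": [[[-0.001,0,0],[0,0,0],0],[[-0.001,0,0],[0,0,0],0],[[0,0,0],[0,0,0],0]]}}

```text
t: 10.05
tcp_pos: [0.6588, 0.0491, 0.0038]
tcp_rot: [[-0.995, -0.097, -0.012], [-0.097, 0.995, -0.0], [0.012, 0.001, -1.0]]
contact_force: [-13.6, -1.9, 8.6]
width: 0.0857
```

>>> {"op": "drive_tool", "data": {"increments": [[[0.004,0,0],[0,0,0],0],[[0.006,0,0],[0,0,0],0],[[0.015,0,0],[0,0,0],0],[[0.03,0,0],[0,0,0],0],[[0.03,0,0],[0,0,0],0],[[0.02,0,-0.02],[0,0,0],0],[[0.02,0,-0.04],[0,0,0],0],[[0,0,-0.05],[0,0,0],0],[[0,0,-0.05],[0,0,0],0],[[0,0,-0.03],[0,0,0],0],[[0,0,0],[0,0,0],0]]}}

```text
t: 11.15
tcp_pos: [0.546, 0.0382, 0.2015]
tcp_rot: [[-0.995, -0.096, 0.017], [-0.096, 0.995, 0.004], [-0.018, 0.002, -1.0]]
contact_force: [0.5, 0.8, -0.3]
width: 0.0852
```

```bash
python3 - <<'E'
from meas import *
d=snap('scene','s5'); t=snap('top','t5'); s=arm.read_state(); print(s['t'],s['tcp_pos'],s['contact_force'])
meas('s5','t5',(280,430,195,345),(255,360,165,245))
b=cv2.resize(d['pixels'][180:380,250:450],None,fx=2,fy=2,interpolation=2)
a=cv2.resize(t['pixels'][145:305,220:420],None,fx=2,fy=2,interpolation=2)
o=np.zeros((400,800,3),np.uint8); o[:,:400]=b; o[:320,400:]=a
cv2.imwrite('pics/g.png',o[:,:,::-1])
# bystander shift check
for n in('top','scene'):
    p=load(n+'0')['pixels'];q=load(n[0]+'5')['pixels']
    for nm,lo,hi in(('green',(45,120,40),(75,255,255)),('orange',(5,200,120),(14,255,255))):
        c=[cv2.moments(cv2.inRange(cv2.cvtColor(i,cv2.COLOR_RGB2HSV),lo,hi)[170:310,220:420],True) for i in(p,q)]
        print(n,nm,[(round(m['m10']/m['m00'],1),round(m['m01']/m['m00'],1)) for m in c if m['m00']])
E
```

```text
11.25 [0.54151001 0.037986   0.19597858] [ 0.82768812 -0.58071138 -1.08019627]
s5
[415 244] z0 [0.6978 0.2545] z.149 [0.7618 0.1666]
[398 270] z0 [0.739  0.1606] z.149 [0.7975 0.0851]
[338 312] z0 [ 0.7548 -0.0477] z.149 [ 0.8112 -0.0957]
[347 291] z0 [0.7174 0.0068] z.149 [ 0.7787 -0.0484]
t5
[265 174] z0 [0.8056 0.1834] z.149 [0.7657 0.1663]
[338 169] z0 [ 0.8235 -0.0565] z.149 [ 0.7818 -0.0495]
[328 244] z0 [ 0.5749 -0.0237] z.149 [ 0.5583 -0.02  ]
[270 191] z0 [0.7487 0.1661] z.149 [0.7145 0.1507]
top green [(16.2, 78.9), (16.3, 78.9)]
top orange [(165.8, 66.2)]
scene green [(167.7, 31.2), (167.7, 31.2)]
scene orange [(32.9, 121.6), (32.6, 122.6)]
```

View pics/g.png

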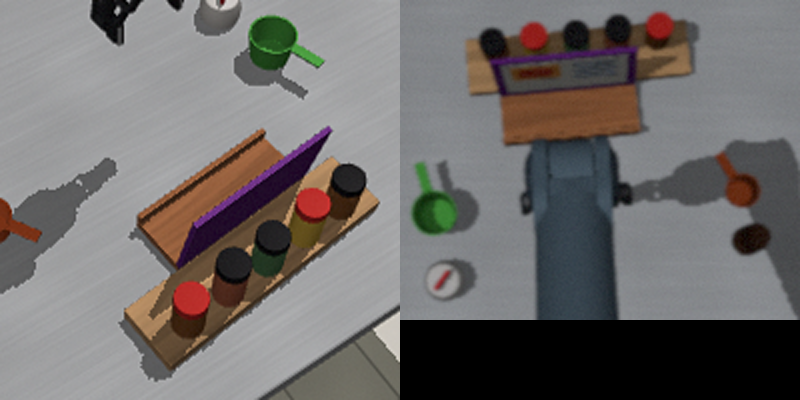

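The holder stands flush on the ledge within pixel error. Both heel ends show similar gaps, the arm is clear of it and the bystanders haven't moved. I'll let everything come to rest and hand in.

>>> {"op": "drive_tool", "data": {"increments": [[[0,0,0],[0,0,0],0],[[0,0,0],[0,0,0],0],[[0,0,0],[0,0,0],0],[[0,0,0],[0,0,0],0],[[0,0,0],[0,0,0],0]]}}

```text
t: 11.75
tcp_pos: [0.5393, 0.0375, 0.1936]
tcp_rot: [[-0.995, -0.096, -0.001], [-0.096, 0.995, -0.0], [0.001, -0.0, -1.0]]
contact_force: [0.4, -0.8, -1.0]
width: 0.0854
```

```bash
python3 -c "
from rig import arm
s=arm.read_state();print(s['t'],s['tcp_pos'],abs(s['dq']).max() if hasattr(s['dq'],'max') else s['dq'],s['contact_force']);print(arm.finish_job())"
```

```text
11.75 [0.53926305 0.03752614 0.19364439] 0.003984074123449454 [ 0.39821997 -0.77737536 -0.96910116]
the job is handed in; nothing more can be done
None
```

I tipped the holder up by pushing its lip with the shut fingers. Then I pushed it about 170 mm by the front of its foot with the open fingers until it met the ledge, backed away and handed in at 11.75 s.

**Contact with the ledge:** at the end the tool stopped advancing while the push force rose from about 5 N to 14 N.

**Last pictures:** the holder stands upright, within about 1–1.5° of square to the ledge (the two cameras differ by that much). Its whole width lies within the ledge's length. The arm was clear and at rest.

**Disagreement:** the pictures put both heel ends about 6–9 mm from the ledge, against the 3 mm expected at contact. One pixel is about 3 mm, so I put this down to measuring error, and it is still inside the 12 mm limit.

**Other things on the bench:** the green cup did not move, and the orange cup shifted by at most a pixel in the scene view. The colour check found the orange cup in only one of the two top pictures, though it was visible in both. I did not measure the other bystanders. The timer and pepper mill looked in place in the last top picture, but the bowl and the two tubs were outside it and the arm went nowhere near them at bench height.

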